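Pull the parts cabinet's hatch down with the hook pole

TASK

Open the hatch of the grey parts cabinet with the hook pole, not with the gripper: take the pole from its rest, hook the ring of the hatch's spring catch, draw the ring down to free the catch and pull the hatch down all the way onto its stays, by feel and without forcing it against them. Then unhook without lifting the hatch again and lay the pole back in both forks of its rest, hook hanging down as before. Leave the other things on the bench where they are.

Things in the scene. Friction and masses are not known exactly. Their poses are not given: they have to be found in the camera images.
- pole: the hook pole, about 0.15 kg. Origin on its axis near the balance point, x along it towards the hook. Wooden handle 26 x 26 mm, x = -160 to 70 mm; ferrule 22 mm across to 90; rod 8 mm across to 142, then a hook of 6 mm wire bent to the pole's -z, reaching x = 159 mm. At the start it lies level in the rest, hook hanging down (z up), x pointing away from the robot
- pole_crook (a point): point inside the bend of the hook where a 6 mm bar sits when hooked: x = 147.5 mm, z = -7 mm in the pole's frame
- pole_tip (a point): free end of the hook, turned slightly back: x = 151 mm, z = -29 mm in the pole's frame; axes as the pole's
- rest: the pole's rest, fixed on the right: dark steel bar with two forks at x = -125 and 45 mm (12 mm thick, slots 30 mm wide with flared tops, slot floors 40 mm, fork tops 68 mm above the bench). Origin on the bench, x along the resting pole, whose axis is 53 mm above the bench and whose origin starts within 8 mm of the rest's along x
- cabinet: grey steel parts cabinet, fixed, 300 mm wide (y), 150 deep (x), 360 high. Origin: centre of its underside; its front looks to its -x, 75 mm off. Bins below; above them the hatch, hinged at its lower edge along y in the plane of the front, 165 mm above the bench; the hatch is 282 mm wide and 154 mm high
- ring (a point): centre of the catch's pull ring, 6 mm bar, 52 mm between bar centres (clear hole 46 mm). Fixed on the bolt in the middle of the hatch; shut, it lies level, 115 mm above the hinge line (280 mm above the bench), 42 mm in front of the hatch. x, y in its plane (-x away from the hatch, to the robot when shut), z its normal (up when shut); turns with the hatch
- catch: the spring bolt that carries the ring, upright in guides on the hatch's middle; origin on the hatch's face level with the ring. Drawing the ring along the hatch towards the hinge (down when shut) slides it up to 12 mm against a spring, 2 N rising to 4.4 N. Undrawn, its top stands 8 mm behind a keeper above the hatch and locks it; let go, it springs back
- hatch (a joint): angle of the hatch, 0 shut, growing as its top comes out and down towards the robot; its stays stop it at 1.25 rad. Friction in the stays (about 0.35 N m) holds it wherever it is left, so it must be drawn all the way; 3 N up on the ring would lift it again
- coupling_a: steel pipe coupling, 32 mm across and 34 mm high, standing on the bench. A bystander; origin at the centre of its underside
- coupling_b: brass pipe coupling, 28 mm across and 28 mm high, standing. A bystander; origin at the centre of its underside
- back_nut: brass ring nut lying flat, 48 mm across, 10 mm high. A bystander; origin at the centre of its underside
- trap_cup: steel bottle-trap cup, 68 mm across, 100 mm high, at the left. A bystander; origin at the centre of its underside
- wrench: spanner lying at the left near the robot. A bystander; origin at the bench under its middle
- tape: white spool of thread tape lying flat, 56 mm across, 14 mm high. A bystander; origin at the centre of its underside
- paste_tin: tin 72 mm across, 85 mm high, at the right. A bystander; origin at the centre of its underside
- washer_tray: green tray 100 x 140 mm, 40 mm high, close to the robot. A bystander; origin at the centre of its underside

How it is judged:
By the outcome, as a careful person would: the job done as asked, in the order asked, and still so for the second after the job is handed in, with the robot touching nothing.
It also fails if it takes over 61 s, if anything falls off the work surface, if the arm or the gripper's body presses on something with over 40 N, if the wrist force passes 120 N, or if a joint passes its speed limit or range.

ROBOT

A 7-joint arm with a two-finger parallel gripper is mounted at the origin on the work surface. World frame = base frame: x ahead of the robot, y to its left, z up, the work surface at z = 0. Lengths are in m, angles in rad, forces in N, time in s.
With the tool pointing down it reaches from about 0.425 to 0.875 m from the base axis. Payload 4.7 kg.
Tool frame: the origin (TCP) lies on the centre line of the jaws, within the pads' length; the fingertips stand 25 mm ahead of it and the grasp point (between the pads) lies 6 mm ahead of it; z points along the fingers, y is the line along which they close (so a half turn about z gives the same grasp; the last joint's range is limited). The gripper opens to 85 mm and grips with 20 to 120 N. Pads are 22 mm wide; open, the fingers measure 114 mm over their backs; the gripper's body (76 mm by 85 mm) begins 54 mm behind the grasp point. The pads swing forward as they close: fully open they stand 13 mm farther back than shut.
Start: joints at [1.212, 0.321, -0.07, 1.45, 0.023, 1.371, -0.057], TCP at [0.237, -0.605, 0.256] pointing down, gripper open.
Joint ranges: [-2.86, 2.86], [-0.3, 2.09], [-1.38, 1.24], [0.06, 2.45], [-1.56, 4.7], [0.09, 2.05], [-2.69, 2.69]. Speed limits (rad/s): [2.57, 2.57, 3.14, 3.14, 3.14, 3.14, 3.14].

INTERFACE

Orientations are given as a unit quaternion [x, y, z, w].
In Python, from cell import manip gives the robot as it stands. The module is installed in compiled form; this text tells all that it offers.
- The arm moves only by the tool step_arm, never from a script. Its argument "moves" is a list of rows, each a list of 3 entries, a list of its own where there are three numbers: the turn, a rotation vector about the tool's x, y, z in degrees, then the shift along the tool's x, y, z in m, then the finger opening in m, from 0 to 0.0854. In form: [[[rx, ry, rz], [dx, dy, dz], claw], ...]. A call has 1 to 10 rows; each row is the pose to reach, as a shift and turn from the pose commanded when the call began, along the tool's axes at that moment; what a row does not reach only later rows make up. A row lasts 1/10 s, in which the tool goes at most 50 mm and 8.59 degrees, less where a joint would pass 70% of its speed; a pose out of reach is approached as far as the arm can. A call with a gripper value outside its range is refused whole. The fingers move at their own pace and stop on an object; "squeeze" is the grip in N (left out, the last holds). Time passes only in rows, so rows that repeat a pose let the fingers close. It gives the time, the measured TCP pose, the force, the opening and the grip force at its end, in the units of the state.
- manip.sense(): the state, without advancing time (a new reading comes with each control period).
- manip.snapshot(name): name is "side" or "top"; returns the picture (384x512x3 uint8, red, green, blue); there is no depth.
- manip.get_calibration(name): a dict with "intrinsics" (3x3 intrinsics, pixels), "k1" (the pictures are not rectified: a ray, as slopes to the right and down, at radius r is drawn at 1 + k1 r^2 times it, then the intrinsics apply), "R" (3x3) and "t" (3): a world point X has camera coordinates R X + t. Camera axes: x right, y down, z forward; pixel columns grow to the right and rows downward; lengths in m; the calibration is good to about 2 mm. A picture is of the moment at which its call begins. get_calibration takes no time and is no camera call.
- manip.hand_in(): hands the job in; it is judged then, once.
The state is a dict: "time": time; "joint_pos": joint angles; "qvel": joint speeds; "effort": joint torques, N m; "eef_pos": TCP position; "tcp_rot": TCP orientation; "wrist_force": force on the tool from outside, world axes, zero at the start; "torque": the same for the moment, N m; "opening": finger opening in m; "gripper_force": force on a finger pad.
Only numpy, scipy, OpenCV 4.12 (cv2) and the standard library are available. Lean on these libraries where they do the work, as an engineer would, in place of code of your own. Each camera call takes 0.05 s, during which the arm holds its last target. There are 200 camera calls.

## Working session

There is one attempt and no reset: what is moved stays moved. The work goes in short steps, Python scripts to look and compute and a tool call to move; the robot and the scene stay as the last step left them, time stands still between calls to the robot, and variables do not carry over. Pictures are saved under pics/ and viewed, at most 10 in all, crops included, and the job is handed in when it is done.

Besides the shell and the picture viewer there is one more tool, called after ">>>" as name(argument=value, ...), one argument or row to a line, values as JSON. step_arm: Moves the arm, as the interface text tells. Its arguments: {"type":"object","properties":{"moves":{"type":"array"},"squeeze":{"type":"number"}},"required":["moves"]}

```bash
mkdir -p pics; ls; python3 - <<'E'
from cell import manip
import cv2,numpy as np
s=manip.sense(); print(s)
for n in("side","top"):
    im=manip.snapshot(n); cv2.imwrite(f"pics/{n}0.png",im[:,:,::-1])
    c=manip.get_calibration(n); print(n,{k:np.round(v,4).tolist() for k,v in c.items()})
a=cv2.imread("pics/side0.png");b=cv2.imread("pics/top0.png")
cv2.imwrite("pics/both0.png",cv2.resize(np.vstack([a,b]),None,fx=.78,fy=.78))
E
```

```text
pics
{'time': 0.0, 'joint_pos': array([ 1.21208655,  0.32183267, -0.07007592,  1.45165516,  0.02257731,
        1.37081604, -0.05691666]), 'qvel': array([-7.74829674e-05,  8.99659278e-04, -3.42020482e-04, -1.49991785e-03,
       -3.22638215e-04, -7.36748673e-04,  5.24403097e-05]), 'effort': array([ 3.42637099e-05, -4.93594551e+01, -3.82134598e-01, -3.14339304e+01,
        1.30441229e-02,  1.13086752e-02, -4.54549422e-06]), 'eef_pos': array([ 0.23653219, -0.60491165,  0.25522707]), 'tcp_rot': array([ 9.82676348e-01,  1.85327465e-01, -2.17027966e-04, -9.37504497e-04]), 'wrist_force': array([ 0.59768766, -1.03681894,  0.46162435]), 'torque': array([ 0.02507927,  0.07278883, -0.01696163]), 'gripper_force': 0.0, 'opening': 0.08530385363504844}
side {'intrinsics': [[488.4231, 0.0, 252.5398], [0.0, 488.4231, 184.8275], [0.0, 0.0, 1.0]], 'k1': -0.0524, 'R': [[-0.7171, -0.6968, -0.0144], [-0.4944, 0.5232, -0.6941], [0.4912, -0.4906, -0.7197]], 't': [0.3461, 0.4314, 1.3174]}
top {'intrinsics': [[363.0534, 0.0, 256.1489], [0.0, 363.0534, 196.1569], [0.0, 0.0, 1.0]], 'k1': -0.1081, 'R': [[-0.0284, -0.9996, 0.0011], [-0.9969, 0.0282, -0.0733], [0.0733, -0.0032, -0.9973]], 't': [-0.0324, 0.5428, 1.5333]}
```

View pics/both0.png

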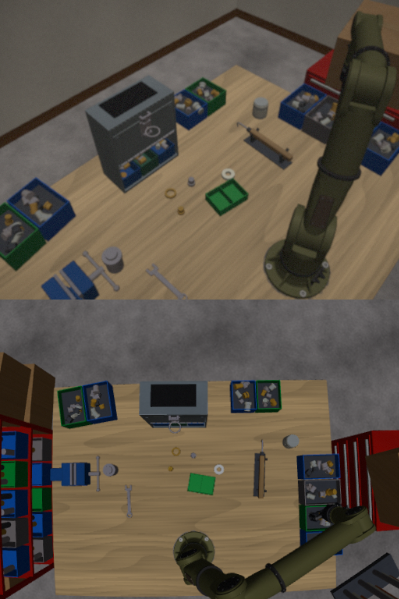

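The side view shows the cabinet with its ring at about (193,167) full-resolution, and the pole at about (305–375, 158–205). In the top view the ring is near (225,165) and the pole near (335,185–255). I'll zoom in on both.

```bash
python3 - <<'E'
import cv2,numpy as np
def crop(f,x0,y0,w,h,s,o):
    a=cv2.imread(f)[y0:y0+h,x0:x0+w]; a=cv2.resize(a,None,fx=s,fy=s,interpolation=cv2.INTER_CUBIC)
    a=cv2.convertScaleAbs(a,alpha=1.5,beta=10)
    for k in range(0,w,20):
        cv2.line(a,(int(k*s),0),(int(k*s),6),(0,0,255),1); cv2.putText(a,str(x0+k),(int(k*s),16),0,.35,(0,0,255))
    for k in range(0,h,20):
        cv2.line(a,(0,int(k*s)),(6,int(k*s)),(0,0,255),1); cv2.putText(a,str(y0+k),(8,int(k*s)+4),0,.35,(0,0,255))
    cv2.imwrite(o,a)
crop("pics/side0.png",105,95,285,170,2.8,"pics/sc.png")
crop("pics/top0.png",175,100,200,165,3.6,"pics/tc.png")
E
```

```text
(no output)
```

View pics/sc.png

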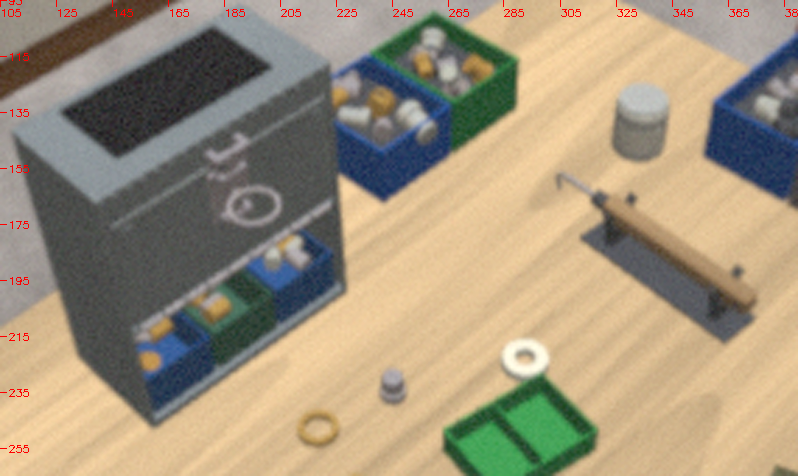

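View pics/tc.png

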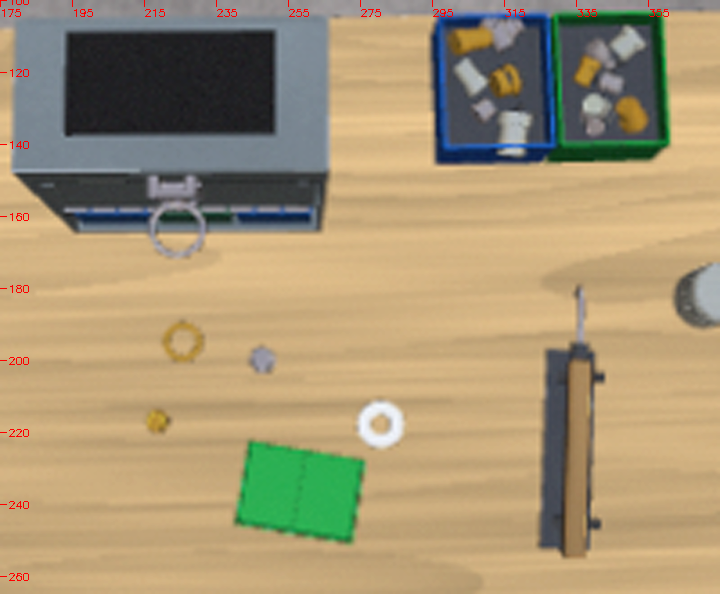

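Side crop: ring centre ≈ (194.6,168.6), handle from (319,166) to (374,202), hook end ≈ (304,158). Top crop: ring centre ≈ (224.4,163.9), handle from (336,199) to (334.4,254), hook tip ≈ (336,180). The cabinet's front top edge runs from (178.6,147.5) to (266,148).

```bash
cat > h.py <<'E'
import numpy as np,cv2
from cell import manip
from scipy.spatial.transform import Rotation as Ro
def ray(n,uv):
    c=manip.get_calibration(n);K=np.array(c["intrinsics"]);R=np.array(c["R"]);t=np.array(c["t"]);k=c["k1"]
    d=(np.array(uv,float)-K[:2,2])/[K[0,0],K[1,1]]
    s=d.copy()
    for _ in range(20): s=d/(1+k*(s@s))
    v=R.T@np.r_[s,1]; return -R.T@t, v/np.linalg.norm(v)
def plane(n,uv,z):
    o,v=ray(n,uv); return o+v*(z-o[2])/v[2]
def tri(us,ut):
    (a,u),(b,v)=ray("side",us),ray("top",ut)
    s,t=np.linalg.lstsq(np.c_[u,-v],b-a,rcond=None)[0]
    p,q=a+s*u,b+t*v; return np.round((p+q)/2,4),round(float(np.linalg.norm(p-q)),4)
def proj(n,X):
    c=manip.get_calibration(n);K=np.array(c["intrinsics"]);p=np.array(c["R"])@X+np.array(c["t"])
    s=p[:2]/p[2]; s=s*(1+c["k1"]*(s@s)); return s*[K[0,0],K[1,1]]+K[:2,2]
E
python3 - <<'E'
from h import *
print("ring",tri((194.6,168.6),(224.4,163.9)))
print("hook end",tri((304,158),(336.1,180)))
for n,(x0,y0,x1,y1) in dict(side=(300,150,385,215),top=(318,190,350,262)).items():
    im=cv2.imread(f"pics/{n}0.png"); h=cv2.cvtColor(cv2.GaussianBlur(im,(3,3),0),cv2.COLOR_BGR2HSV)
    m=((h[:,:,1]>95)&(h[:,:,2]<(165)) &(h[:,:,2]>60)&(h[:,:,0]<22)).astype(np.uint8)
    M=np.zeros_like(m);M[y0:y1,x0:x1]=m[y0:y1,x0:x1]
    nn,l,st,_=cv2.connectedComponentsWithStats(M); i=1+st[1:,4].argmax()
    r=cv2.minAreaRect(np.argwhere(l==i)[:,::-1].astype(np.float32)); print(n,st[i],r,cv2.boxPoints(r).round(1).tolist())
    if n=="top":
        p=np.argwhere(l==i)
        for v in (205,220,235,250): 
            u=p[p[:,0]==v][:,1]; print(v,u.min(),u.max(),plane("top",(u.mean(),v),.066).round(4))
        b=p[:,0].max()+.5; f=p[:,0].min()-.5; print("ends",plane("top",(334.4,b),.066).round(4),plane("top",(336.4,f),.066).round(4))
print("cab edge",plane("top",(178.6,147.5),.36),plane("top",(266,148),.36))
print("cab corner L",tri((105+97/2.8,95+202/2.8),(178.6,147.5)),"R",tri((105+330/2.8,95+66/2.8),(266,148)))
print("nuts",plane("top",(225.7,195),.01),plane("top",(248,199.7),.03),plane("top",(280.8,218),.014),"tin",plane("top",(372,182),.085))
E
```

```text
ring (array([0.6432, 0.065 , 0.2792]), 0.0036)
hook end (array([ 0.5996, -0.3899,  0.041 ]), 0.0004)
side [321 164  55  42 456] ((348.12548828125, 184.58584594726562), (63.50521469116211, 7.862137794494629), 34.38034439086914) [[319.70001220703125, 169.89999389648438], [324.1000061035156, 163.39999389648438], [376.6000061035156, 199.3000030517578], [372.1000061035156, 205.8000030517578]]
top [ 318  190   32   72 1694] ((333.5, 225.5), (71.0, 31.0), 90.0) [[318.0, 190.0], [349.0, 190.0], [349.0, 261.0], [318.0, 261.0]]
205 318 349 [ 0.4922 -0.3686  0.066 ]
220 318 349 [ 0.4297 -0.3714  0.066 ]
235 318 349 [ 0.3676 -0.3688  0.066 ]
250 318 349 [ 0.3056 -0.3684  0.066 ]
ends [ 0.2584 -0.3633  0.066 ] [ 0.5566 -0.3838  0.066 ]
cab edge [0.68967823 0.21178472 0.36      ] [ 0.67878    -0.08461848  0.36      ]
cab corner L (array([0.6895, 0.2116, 0.3578]), 0.0017) R (array([ 0.6799, -0.0848,  0.3547]), 0.0)
nuts [0.55106434 0.08319233 0.01      ] [ 0.52677761 -0.01274371  0.03      ] [ 0.44536942 -0.15062207  0.014     ] tin [ 0.58221578 -0.53096541  0.085     ]
```

```bash
cat >> h.py <<'E'
def Rtool(yaw,pitch=0.,roll=0.):
    # tool x along pole heading yaw (deg), fingers down; pitch>0: tool x tips down (nose down)
    return Ro.from_euler("z",yaw,degrees=True)*Ro.from_euler("y",pitch,degrees=True)*Ro.from_euler("x",180+roll,degrees=True)
def go(p,R,ref=None):
    s=manip.sense(); p0=s["eef_pos"];R0=Ro.from_quat(s["tcp_rot"])
    if ref is not None: p0,R0=ref
    return ((R0.inv()*R).as_rotvec(degrees=True).round(2), R0.inv().apply(np.array(p)-p0).round(4))
def st():
    s=manip.sense(); print("t",round(s["time"],2),"p",s["eef_pos"].round(4),"F",s["wrist_force"].round(2),"T",s["torque"].round(3),"op",round(s["opening"],4),"g",round(float(s["gripper_force"]),1),"rot",Ro.from_quat(s["tcp_rot"]).as_matrix()[:,0].round(3))
E
python3 - <<'E'
from h import *
b=plane("top",(334.3,254.4),.066);f=plane("top",(336.25,200),.066)
d=f-b; L=np.linalg.norm(d[:2]); yaw=np.degrees(np.arctan2(d[1],d[0])); print(b,f,L,yaw)
# check: side view projection of handle axis ends vs mask rect (319.7,169.9)-(376.6,199.3)
u=np.array([d[0],d[1],0])/L
for x in (-.16,.07,.159):
    X=b+u*(x+.16); X[2]=.053; print(x,proj("side",X).round(1),proj("top",X).round(1))
print("tri butt top",tri((374.5,198.5),(334.3,254.4)))
o=b+u*.16; g=o+u*.015; print("origin",o,"grasp",g)
print(go([g[0],g[1],.16],Rtool(yaw)))
E
```

```text
[ 0.28763751 -0.36389888  0.066     ] [ 0.51270872 -0.38117289  0.066     ] 0.22573312306690757 -4.388795993927509
-0.16 [372.1 203.7] [333.6 254.1]
0.07 [320.7 167.7] [335.6 199.2]
0.159 [302.7 155. ] [336.2 178.2]
tri butt top (array([ 0.2865, -0.3629,  0.0799]), 0.0061)
origin [ 0.44716834 -0.37614273  0.066     ] grasp [ 0.46212436 -0.37729059  0.066     ]
(array([-0.1 ,  0.03, 25.75]), array([ 0.293 , -0.1297,  0.0955]))
```

>>> step_arm(
  moves=[
    [[0, 0, 6], [0.06, -0.027, 0.02], 0.0854],
    [[0, 0, 12], [0.12, -0.054, 0.04], 0.0854],
    [[0, 0, 18], [0.18, -0.08, 0.06], 0.0854],
    [[0, 0, 24], [0.24, -0.107, 0.08], 0.0854],
    [[0, 0, 25.8], [0.28, -0.125, 0.09], 0.0854],
    [[0, 0, 25.8], [0.294, -0.1297, 0.0955], 0.0854],
    [[0, 0, 25.8], [0.294, -0.1297, 0.0955], 0.0854],
    [[0, 0, 25.8], [0.294, -0.1297, 0.0955], 0.0854],
  ],
)

```text
time: 0.9
eef_pos: [0.4673, -0.3704, 0.1587]
tcp_rot: [0.999, -0.034, -0.0, -0.003]
wrist_force: [0.7, -0.3, -0.3]
opening: 0.0855
gripper_force: 0.0
```

```bash
python3 - <<'E'
from h import *
st(); print(go([.4632,-.3773,.059],Rtool(-4.4)))
a=manip.snapshot("side")[:,:,::-1];b=manip.snapshot("top")[:,:,::-1]
a=a[110:250,270:400];b=b[150:290,270:400]
cv2.imwrite("pics/g1.png",cv2.convertScaleAbs(cv2.resize(np.hstack([a,b]),None,fx=3,fy=3,interpolation=cv2.INTER_CUBIC),alpha=1.4))
E
```

```text
t 0.9 p [ 0.4673 -0.3704  0.1587] F [ 0.71 -0.3  -0.32] T [-0.031  0.019  0.009] op 0.0855 g 0.0 rot [ 0.998 -0.067 -0.001]
(array([-0.3 ,  0.04,  0.55]), array([-0.0036,  0.0077,  0.0997]))
```

>>> step_arm(
  moves=[
    [[0, 0, 0.5], [-0.002, 0.005, 0.03], 0.0854],
    [[0, 0, 0.5], [-0.003, 0.006, 0.06], 0.07],
    [[0, 0, 0.5], [-0.003, 0.006, 0.085], 0.06],
    [[0, 0, 0.5], [-0.003, 0.006, 0.095], 0.05],
    [[0, 0, 0.5], [-0.003, 0.006, 0.098], 0.05],
    [[0, 0, 0.5], [-0.003, 0.006, 0.098], 0.05],
  ],
)

```text
time: 1.6
eef_pos: [0.4597, -0.3843, 0.0635]
tcp_rot: [0.999, -0.044, 0.0, 0.0]
wrist_force: [-0.4, 0.3, -0.0]
opening: 0.0502
gripper_force: 0.0
```

```bash
python3 - <<'E'
from h import *
st(); print(go([.4632,-.3773,.059],Rtool(-4.4)))
a=manip.snapshot("side")[:,:,::-1];b=manip.snapshot("top")[:,:,::-1]
a=a[110:250,270:400];b=b[150:290,270:400]
cv2.imwrite("pics/g2.png",cv2.convertScaleAbs(cv2.resize(np.hstack([a,b]),None,fx=3,fy=3,interpolation=cv2.INTER_CUBIC),alpha=1.4))
E
```

```text
t 1.6 p [ 0.4597 -0.3843  0.0635] F [-0.43  0.26 -0.02] T [0.036 0.01  0.006] op 0.0502 g 0.0 rot [ 0.996 -0.087  0.001]
(array([ 0.05, -0.03, -0.61]), array([ 0.0029, -0.0073,  0.0045]))
```

View pics/g2.png

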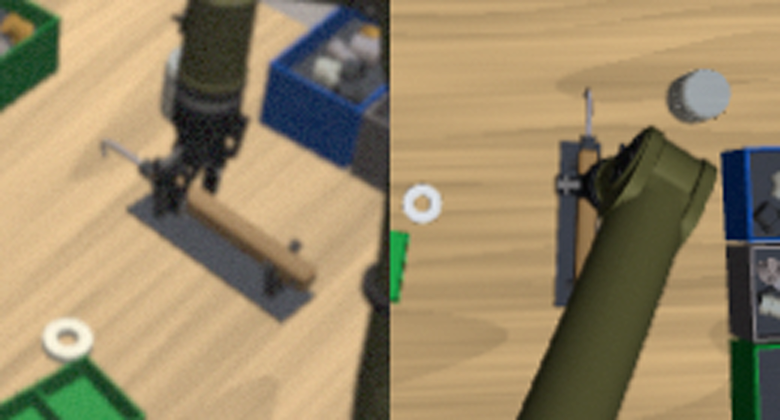

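The fingers straddle the handle just behind the front fork (side crop, fingers near px (185,185)). I'll correct by 3, -7 and 4.5 mm, then close.

>>> step_arm(
  moves=[
    [[0, 0, -0.5], [0.003, -0.0073, 0.0045], 0.05],
    [[0, 0, -0.5], [0.003, -0.0073, 0.0045], 0.05],
    [[0, 0, -0.5], [0.003, -0.0073, 0.0045], 0.02],
    [[0, 0, -0.5], [0.003, -0.0073, 0.0045], 0.02],
    [[0, 0, -0.5], [0.003, -0.0073, 0.0045], 0.02],
    [[0, 0, -0.5], [0.003, -0.0073, 0.0045], 0.02],
  ],
  squeeze=40,
)

```text
time: 2.3
eef_pos: [0.4637, -0.3766, 0.0588]
tcp_rot: [0.999, -0.039, 0.0, 0.0]
wrist_force: [0.4, -0.1, 2.2]
opening: 0.0254
gripper_force: 40.0
```

```bash
python3 - <<'E'
from h import *
st()
E
```

```text
t 2.3 p [ 0.4637 -0.3766  0.0588] F [ 0.44 -0.1   2.16] T [-0.1    0.02   0.084] op 0.0254 g 40.0 rot [ 0.997 -0.077  0.001]
```

>>> step_arm(
  moves=[
    [[0, 0, 0], [0, 0, 0], 0.02],
    [[0, 0, 0], [0, 0, -0.01], 0.02],
    [[0, 0, 0], [0, 0, -0.03], 0.02],
    [[0, 0, 0], [0, 0, -0.06], 0.02],
    [[0, 0, 0], [0, 0, -0.1], 0.02],
    [[0, 0, 0], [0, 0, -0.14], 0.02],
    [[0, 0, 0], [0, 0, -0.18], 0.02],
    [[0, 0, 0], [0, 0, -0.22], 0.02],
    [[0, 0, 0], [0, 0, -0.25], 0.02],
    [[0, 0, 0], [0, 0, -0.27], 0.02],
  ],
  squeeze=110,
)

```text
time: 3.3
eef_pos: [0.4635, -0.3762, 0.3312]
tcp_rot: [0.999, -0.039, 0.001, 0.001]
wrist_force: [0.3, 0.3, -2.4]
opening: 0.0249
gripper_force: 108.7
```

```bash
python3 - <<'E'
from h import *
st()
a=manip.snapshot("side")[:,:,::-1];b=manip.snapshot("top")[:,:,::-1]
cv2.imwrite("pics/s3.png",a);cv2.imwrite("pics/t3.png",b)
cy=-2.06; u=np.array([np.cos(np.radians(cy)),np.sin(np.radians(cy)),0])
ring=np.array([.643,.0645,.280])
# grasp at pole x=.017 ; want hook wire (pole x .153) 3mm before ring centre => TCP xy
g=ring-u*(.153-.017+.000); g[2]=.345
print("target",g,go(g,Rtool(cy),))
p0=np.array([.4637,-.3766,.3288]); print(go(g,Rtool(cy),(p0,Rtool(-4.4))))
E
```

```text
t 3.3 p [ 0.4635 -0.3762  0.3312] F [ 0.25  0.3  -2.44] T [-0.044 -0.097 -0.035] op 0.0249 g 108.7 rot [ 0.997 -0.077  0.002]
target [0.50708789 0.06938866 0.345     ] (array([ 0.18, -0.25, -2.38]), array([ 0.0083, -0.448 , -0.0145]))
(array([-0.  ,  0.  , -2.34]), array([ 0.009 , -0.448 , -0.0162]))
```

>>> step_arm(
  moves=[
    [[0, 0, -0.3], [0.0, -0.03, -0.006], 0.02],
    [[0, 0, -0.6], [0.0, -0.075, -0.012], 0.02],
    [[0, 0, -0.9], [0.0, -0.12, -0.016], 0.02],
    [[0, 0, -1.2], [0.0, -0.17, -0.016], 0.02],
    [[0, 0, -1.5], [0.0, -0.22, -0.016], 0.02],
    [[0, 0, -1.8], [0.0, -0.27, -0.016], 0.02],
    [[0, 0, -2], [0.0, -0.32, -0.016], 0.02],
    [[0, 0, -2.3], [0.0, -0.37, -0.016], 0.02],
    [[0, 0, -2.3], [0.0, -0.41, -0.016], 0.02],
    [[0, 0, -2.3], [0, -0.44, -0.016], 0.02],
  ],
)

```text
time: 4.4
eef_pos: [0.4962, 0.0658, 0.3426]
tcp_rot: [1.0, -0.017, -0.001, -0.0]
wrist_force: [0.1, -0.0, -2.1]
opening: 0.0248
gripper_force: 108.7
```

>>> step_arm(
  moves=[
    [[0, 0, 0], [0.005, -0.008, 0], 0.02],
    [[0, 0, 0], [0.009, -0.008, 0], 0.02],
    [[0, 0, 0], [0.009, -0.008, 0], 0.02],
  ],
)

```text
time: 4.7
eef_pos: [0.507, 0.0682, 0.343]
tcp_rot: [1.0, -0.02, -0.001, 0.0]
wrist_force: [0.3, 0.1, -2.3]
opening: 0.025
gripper_force: 108.7
```

```bash
python3 - <<'E'
from h import *
st()
a=manip.snapshot("side")[:,:,::-1];b=manip.snapshot("top")[:,:,::-1]
cv2.imwrite("pics/s4.png",a);cv2.imwrite("pics/t4.png",b)
a=a[120:220,150:280];b=b[110:210,180:310]
cv2.imwrite("pics/v4.png",cv2.convertScaleAbs(cv2.resize(np.hstack([a,b]),None,fx=3.07,fy=3.07*1,interpolation=cv2.INTER_CUBIC),alpha=1.5))
E
```

```text
t 4.7 p [0.507  0.0682 0.343 ] F [ 0.31  0.08 -2.34] T [-0.045 -0.005 -0.059] op 0.025 g 108.7 rot [ 0.999 -0.039 -0.002]
```

View pics/v4.png

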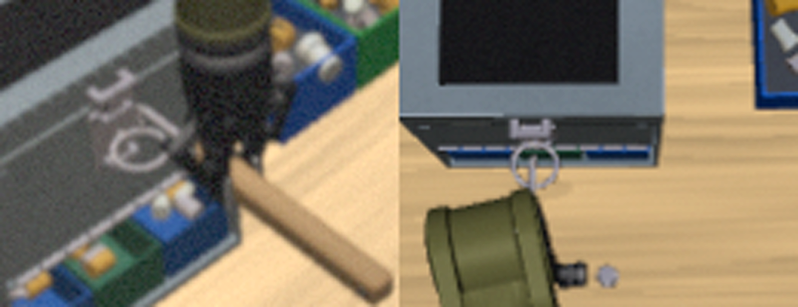

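```bash
cat >> h.py <<'E'
def polept(x,z,gx=.017,dp=0.):
    s=manip.sense();R=Ro.from_quat(s["tcp_rot"]); return s["eef_pos"]+R.apply([x-gx,0,.006-z])
E
python3 - <<'E'
from h import *
for x,z in((.159,-.003),(.151,-.029),(.12,0),(.09,0)):
    X=polept(x,z); s=proj("side",X);t=proj("top",X)
    print(x,z,X.round(4),"side",((s-[150,120])*3.07).round(),"top",((t-[180,110])*3.07+[399,0]).round())
a=cv2.imread("pics/s4.png")[140:185,175:225];b=cv2.imread("pics/t4.png")[145:190,200:250]
cv2.imwrite("pics/v5.png",cv2.convertScaleAbs(cv2.resize(np.hstack([a,b]),None,fx=8,fy=8,interpolation=cv2.INTER_CUBIC),alpha=1.8))
E
```

```text
0.159 -0.003 [0.6487 0.0622 0.3343] side [131. 102.] top [532. 152.]
0.151 -0.029 [0.6406 0.0625 0.3083] side [140. 127.] top [534. 162.]
0.12 0 [0.6097 0.0638 0.3373] side [158. 120.] top [531. 186.]
0.09 0 [0.5797 0.065  0.3374] side [180. 136.] top [531. 212.]
```

View pics/v5.png

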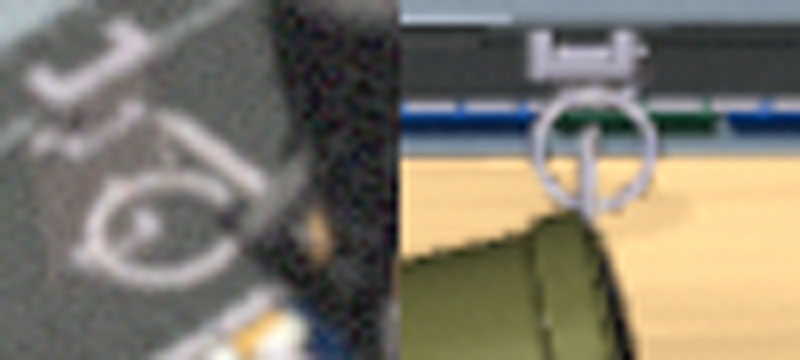

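Hook measures as predicted: the rod end is at side px (194.4,154.4) and the tip at (196.3,160). In the top view the hook is at (223.7,160.3), over the ring hole centred at (224.4,163.8). I'm lowering it through the ring.

>>> step_arm(
  moves=[
    [[0, 0, 0], [0.001, -0.001, 0.01], 0.02],
    [[0, 0, 0], [0.002, -0.002, 0.02], 0.02],
    [[0, 0, 0], [0.002, -0.002, 0.028], 0.02],
    [[0, 0, 0], [0.002, -0.002, 0.036], 0.02],
    [[0, 0, 0], [0.002, -0.002, 0.042], 0.02],
    [[0, 0, 0], [0.002, -0.002, 0.045], 0.02],
    [[0, 0, 0], [0.002, -0.002, 0.045], 0.02],
  ],
)

```text
time: 5.5
eef_pos: [0.5087, 0.072, 0.2988]
tcp_rot: [1.0, -0.019, -0.0, 0.0]
wrist_force: [-0.7, 0.1, -2.1]
opening: 0.0243
gripper_force: 108.7
```

```bash
python3 - <<'E'
from h import *
st(); print(polept(.1475,-.007),polept(.151,-.029))
E
```

```text
t 5.5 p [0.5087 0.072  0.2988] F [-0.73  0.07 -2.07] T [ 0.025 -0.028  0.006] op 0.0243 g 108.7 rot [ 0.999 -0.037 -0.001]
[0.63906882 0.06717356 0.28571982] [0.64255033 0.06704104 0.26371729]
```

>>> step_arm(
  moves=[
    [[0, 0, 0], [-0.005, 0, 0], 0.02],
    [[0, 0, 0], [-0.01, 0, 0], 0.02],
    [[0, 0, 0], [-0.015, 0, 0], 0.02],
    [[0, 0, 0], [-0.018, 0, 0], 0.02],
    [[0, 0, 0], [-0.02, 0, 0], 0.02],
    [[0, 0, 0], [-0.02, 0, 0], 0.02],
  ],
)

```text
time: 6.1
eef_pos: [0.4889, 0.0728, 0.2996]
tcp_rot: [1.0, -0.019, 0.0, 0.0]
wrist_force: [0.3, -0.0, -2.1]
opening: 0.0243
gripper_force: 108.7
```

```bash
python3 - <<'E'
from h import *
st(); print(polept(.1475,-.007),polept(.151,-.029))
E
```

```text
t 6.1 p [0.4889 0.0728 0.2996] F [ 0.31 -0.04 -2.11] T [ 0.011 -0.048 -0.007] op 0.0243 g 108.7 rot [ 0.999 -0.037  0.001]
[0.61928861 0.06789026 0.28667758] [0.62280587 0.06775151 0.26468077]
```

>>> step_arm(
  moves=[
    [[0, 0, 0], [-0.001, 0, 0.002], 0.02],
    [[0, 0, 0], [-0.001, 0, 0.004], 0.02],
    [[0, 0, 0], [-0.001, 0, 0.006], 0.02],
    [[0, 0, 0], [-0.001, 0, 0.008], 0.02],
    [[0, 0, 0], [-0.001, 0, 0.01], 0.02],
    [[0, 0, 0], [-0.001, 0, 0.01], 0.02],
  ],
)

```text
time: 6.7
eef_pos: [0.4883, 0.0727, 0.2894]
tcp_rot: [1.0, -0.019, 0.001, 0.0]
wrist_force: [2.8, -0.2, -0.2]
opening: 0.0249
gripper_force: 108.8
```

```bash
python3 - <<'E'
from h import *
st(); print(polept(.1475,-.007))
E
```

```text
t 6.7 p [0.4883 0.0727 0.2894] F [ 2.78 -0.19 -0.19] T [-0.116 -0.668 -0.062] op 0.0249 g 108.8 rot [ 0.999 -0.038  0.001]
[0.61874486 0.0678103  0.27648979]
```

>>> step_arm(
  moves=[
    [[0, 0, 0], [0.001, 0, 0.002], 0.02],
    [[0, 0, 0], [0.001, 0, 0.004], 0.02],
    [[0, 0, 0], [0.001, 0, 0.006], 0.02],
    [[0, 0, 0], [0.001, 0, 0.0075], 0.02],
    [[0, 0, 0], [0.001, 0, 0.0075], 0.02],
  ],
)

```text
time: 7.2
eef_pos: [0.4889, 0.0728, 0.2817]
tcp_rot: [1.0, -0.019, 0.0, 0.0]
wrist_force: [0.8, -0.2, 1.1]
opening: 0.0245
gripper_force: 109.0
```

```bash
python3 - <<'E'
from h import *
st(); print(polept(.1475,-.007))
E
```

```text
t 7.2 p [0.4889 0.0728 0.2817] F [ 0.75 -0.23  1.07] T [-0.118 -0.651 -0.114] op 0.0245 g 109.0 rot [ 0.999 -0.037  0.   ]
[0.61929258 0.06791494 0.26870381]
```

>>> step_arm(
  moves=[
    [[0, 0, 0], [0, 0, 0.001], 0.02],
    [[0, 0, 0], [0, 0, 0.002], 0.02],
    [[0, 0, 0], [0, 0, 0.003], 0.02],
    [[0, 0, 0], [0, 0, 0.004], 0.02],
    [[0, 0, 0], [0, 0, 0.004], 0.02],
  ],
)

```text
time: 7.7
eef_pos: [0.489, 0.0729, 0.2785]
tcp_rot: [1.0, -0.019, 0.0, 0.0]
wrist_force: [-2.2, -0.4, 6.5]
opening: 0.0246
gripper_force: 109.8
```

```bash
python3 - <<'E'
from h import *
st(); print(polept(.1475,-.007))
cv2.imwrite("pics/s6.png",manip.snapshot("side")[:,:,::-1])
E
```

```text
t 7.7 p [0.489  0.0729 0.2785] F [-2.19 -0.38  6.51] T [-0.147 -0.614 -0.06 ] op 0.0246 g 109.8 rot [ 0.999 -0.037  0.001]
[0.619455   0.06799827 0.26558455]
```

```bash
cat >> h.py <<'E'
def bar(th):
    A=np.interp(th,[0,.15,.4],[.1035,.1035,.115]); B=.068
    return np.array([A*np.sin(th)+B*np.cos(th)-B, A*np.cos(th)-B*np.sin(th)-.1035])
E
python3 - <<'E'
from h import *
st()
for th in np.r_[0:1.26:.05]: print(round(th,2),(bar(th)*1000).round(1))
E
```

```text
t 7.75 p [0.489  0.0729 0.2785] F [-2.31 -1.45  5.74] T [-0.198 -0.584 -0.075] op 0.0246 g 109.8 rot [ 0.999 -0.037  0.001]
0.0 [0. 0.]
0.05 [ 5.1 -3.5]
0.1 [10.  -7.3]
0.15 [ 14.7 -11.3]
0.2 [ 19.7 -13.3]
0.25 [ 24.6 -15.6]
0.3 [ 29.6 -18.1]
0.35 [ 34.5 -20.9]
0.4 [ 39.4 -24.1]
0.45 [ 43.3 -29.5]
0.5 [ 46.8 -35.2]
0.55 [ 50.1 -41. ]
0.6 [ 53.1 -47. ]
0.65 [ 55.7 -53.1]
0.7 [ 58.1 -59.3]
0.75 [ 60.1 -65.7]
0.8 [ 61.9 -72.2]
0.85 [ 63.3 -78.7]
0.9 [ 64.4 -85.3]
0.95 [ 65.1 -91.9]
1.0 [ 65.5 -98.6]
1.05 [  65.6 -105.3]
1.1 [  65.3 -111.9]
1.15 [  64.7 -118.6]
1.2 [  63.8 -125.2]
1.25 [  62.6 -131.8]
```

>>> step_arm(
  moves=[
    [[0, 0, 0], [0, 0, -0.001], 0.02],
    [[0, 0, 0], [-0.0025, 0, 0.0], 0.02],
    [[0, 0, 0], [-0.005, 0, 0.002], 0.02],
    [[0, 0, 0], [-0.0075, 0, 0.004], 0.02],
    [[0, 0, 0], [-0.01, 0, 0.006], 0.02],
    [[0, 0, 0], [-0.01, 0, 0.006], 0.02],
  ],
)

```text
time: 8.35
eef_pos: [0.478, 0.0732, 0.2712]
tcp_rot: [1.0, -0.019, -0.001, 0.0]
wrist_force: [-0.9, -0.8, 2.2]
opening: 0.0246
gripper_force: 109.5
```

```bash
python3 - <<'E'
from h import *
st()
a=cv2.imread("pics/s6.png")[130:205,165:240];b=manip.snapshot("side")[130:205,165:240,::-1]
cv2.imwrite("pics/v7.png",cv2.convertScaleAbs(cv2.resize(np.hstack([a,b]),None,fx=5.3,fy=5.3,interpolation=cv2.INTER_CUBIC),alpha=1.8))
E
```

```text
t 8.35 p [0.478  0.0732 0.2712] F [-0.92 -0.8   2.25] T [-0.133 -0.298 -0.056] op 0.0246 g 109.5 rot [ 0.999 -0.037 -0.002]
```

View pics/v7.png

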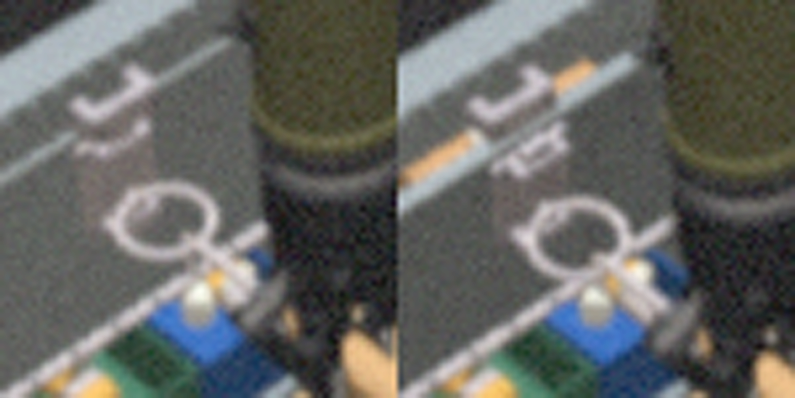

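The right-hand picture shows a gap along the hatch's top edge, near (540,80), and the hook still in the ring near (610,260). The catch is free, so I'll follow the arc.

>>> step_arm(
  moves=[
    [[0, 0, 0], [-0.0025, 0, 0.002], 0.02],
    [[0, 0, 0], [-0.005, 0, 0.004], 0.02],
    [[0, 0, 0], [-0.0075, 0, 0.005], 0.02],
    [[0, 0, 0], [-0.01, 0, 0.006], 0.02],
    [[0, 0, 0], [-0.0125, 0, 0.007], 0.02],
    [[0, 0, 0], [-0.015, 0, 0.0085], 0.02],
    [[0, 0, 0], [-0.0175, 0, 0.0095], 0.02],
    [[0, 0, 0], [-0.02, 0, 0.011], 0.02],
    [[0, 0, 0], [-0.0225, 0, 0.0125], 0.02],
    [[0, 0, 0], [-0.0245, 0, 0.0136], 0.02],
  ],
)

```text
time: 9.4
eef_pos: [0.454, 0.074, 0.2579]
tcp_rot: [1.0, -0.019, -0.0, 0.0]
wrist_force: [0.4, -1.0, -0.1]
opening: 0.0243
gripper_force: 109.2
```

```bash
python3 - <<'E'
from h import *
st()
E
```

```text
t 9.4 p [0.454  0.074  0.2579] F [ 0.4  -1.02 -0.06] T [-0.201 -0.373 -0.103] op 0.0243 g 109.2 rot [ 0.999 -0.037 -0.001]
```

>>> step_arm(
  moves=[
    [[0, 0, 0], [-0.0025, 0, 0.0016], 0.02],
    [[0, 0, 0], [-0.0049, 0, 0.0035], 0.02],
    [[0, 0, 0], [-0.0069, 0, 0.006], 0.02],
    [[0, 0, 0], [-0.0088, 0, 0.0086], 0.02],
    [[0, 0, 0], [-0.0106, 0, 0.0115], 0.02],
    [[0, 0, 0], [-0.0123, 0, 0.0143], 0.02],
    [[0, 0, 0], [-0.014, 0, 0.0172], 0.02],
    [[0, 0, 0], [-0.0156, 0, 0.0201], 0.02],
    [[0, 0, 0], [-0.0171, 0, 0.0231], 0.02],
    [[0, 0, 0], [-0.0186, 0, 0.0261], 0.02],
  ],
)

```text
time: 10.4
eef_pos: [0.4355, 0.0749, 0.2317]
tcp_rot: [1.0, -0.019, -0.0, -0.0]
wrist_force: [-0.7, -0.2, -0.4]
opening: 0.0248
gripper_force: 108.9
```

```bash
python3 - <<'E'
from h import *
st()
a=manip.snapshot("side")[110:210,165:295,::-1];b=manip.snapshot("top")[120:220,180:310,::-1]
cv2.imwrite("pics/v8.png",cv2.convertScaleAbs(cv2.resize(np.hstack([a,b]),None,fx=3.07,fy=3.07,interpolation=cv2.INTER_CUBIC),alpha=1.7))
E
```

```text
t 10.4 p [0.4355 0.0749 0.2317] F [-0.75 -0.16 -0.43] T [-0.108 -0.096 -0.051] op 0.0248 g 108.9 rot [ 0.999 -0.037 -0.   ]
```

View pics/v8.png

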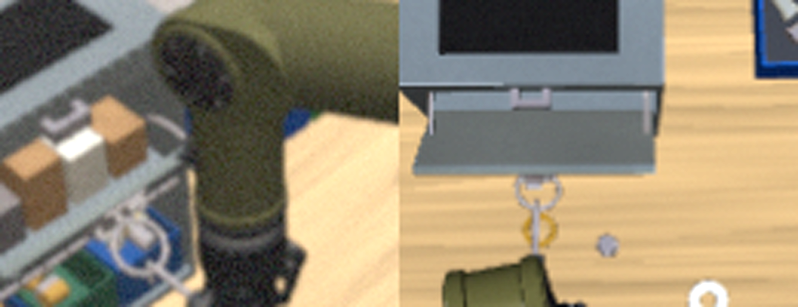

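Hatch about half open: its edge is at top-crop row 170, and the hook is still in the near bar of the ring at (537,205). Continuing along the arc.

>>> step_arm(
  moves=[
    [[0, 0, 0], [-0.0013, 0, 0.003], 0.02],
    [[0, 0, 0], [-0.0026, 0, 0.0061], 0.02],
    [[0, 0, 0], [-0.0038, 0, 0.0092], 0.02],
    [[0, 0, 0], [-0.005, 0, 0.0123], 0.02],
    [[0, 0, 0], [-0.006, 0, 0.0155], 0.02],
    [[0, 0, 0], [-0.007, 0, 0.0187], 0.02],
    [[0, 0, 0], [-0.0079, 0, 0.022], 0.02],
    [[0, 0, 0], [-0.0088, 0, 0.0252], 0.02],
    [[0, 0, 0], [-0.0095, 0, 0.0284], 0.02],
    [[0, 0, 0], [-0.0102, 0, 0.0317], 0.02],
  ],
)

```text
time: 11.5
eef_pos: [0.4256, 0.0751, 0.2001]
tcp_rot: [1.0, -0.019, -0.0, 0.0]
wrist_force: [-0.2, -0.3, 0.0]
opening: 0.0246
gripper_force: 108.8
```

```bash
python3 - <<'E'
from h import *
st()
E
```

```text
t 11.5 p [0.4256 0.0751 0.2001] F [-0.16 -0.31  0.03] T [-0.034 -0.13  -0.008] op 0.0246 g 108.8 rot [ 0.999 -0.037 -0.   ]
```

>>> step_arm(
  moves=[
    [[0, 0, 0], [-0.0006, 0, 0.0033], 0.02],
    [[0, 0, 0], [-0.0011, 0, 0.0066], 0.02],
    [[0, 0, 0], [-0.0015, 0, 0.01], 0.02],
    [[0, 0, 0], [-0.0018, 0, 0.0132], 0.02],
    [[0, 0, 0], [-0.002, 0, 0.0166], 0.02],
    [[0, 0, 0], [-0.0022, 0, 0.02], 0.02],
    [[0, 0, 0], [-0.0023, 0, 0.0233], 0.02],
    [[0, 0, 0], [-0.0023, 0, 0.0266], 0.02],
    [[0, 0, 0], [-0.0022, 0, 0.03], 0.02],
    [[0, 0, 0], [-0.002, 0, 0.0332], 0.02],
  ],
)

```text
time: 12.5
eef_pos: [0.4238, 0.0752, 0.167]
tcp_rot: [1.0, -0.019, 0.0, 0.0]
wrist_force: [1.1, -0.6, -1.7]
opening: 0.0245
gripper_force: 108.7
```

```bash
python3 - <<'E'
from h import *
st()
E
```

```text
t 12.5 p [0.4238 0.0752 0.167 ] F [ 1.11 -0.57 -1.73] T [-0.008 -0.214 -0.024] op 0.0245 g 108.7 rot [ 0.999 -0.037  0.   ]
```

>>> step_arm(
  moves=[
    [[0, 0, 0], [0.0002, 0, 0.002], 0.02],
    [[0, 0, 0], [0.0004, 0, 0.004], 0.02],
    [[0, 0, 0], [0.0006, 0, 0.006], 0.02],
    [[0, 0, 0], [0.0008, 0, 0.008], 0.02],
    [[0, 0, 0], [0.001, 0, 0.01], 0.02],
    [[0, 0, 0], [0.0012, 0, 0.012], 0.02],
    [[0, 0, 0], [0.0012, 0, 0.012], 0.02],
  ],
)

```text
time: 13.2
eef_pos: [0.4251, 0.0751, 0.1551]
tcp_rot: [1.0, -0.019, 0.0, -0.0]
wrist_force: [2.3, -0.7, -1.9]
opening: 0.0241
gripper_force: 108.7
```

```bash
python3 - <<'E'
from h import *
st()
a=manip.snapshot("side")[130:230,165:295,::-1];b=manip.snapshot("top")[120:220,180:310,::-1]
cv2.imwrite("pics/v9.png",cv2.convertScaleAbs(cv2.resize(np.hstack([a,b]),None,fx=3.07,fy=3.07,interpolation=cv2.INTER_CUBIC),alpha=1.7))
# where should hatch top edge be in top view for several angles
fc=np.array([.6845,.0637,.165]);n=np.array([-.9994,.036,0]);y=np.array([.036,.9994,0])
for th in(1.,1.1,1.2,1.25):
    X=fc+n*.154*np.sin(th)+[0,0,.154*np.cos(th)]; print(th,proj("top",X+y*.1).round(1),proj("side",X+y*.1).round(1), proj("top",X).round(1))
E
```

```text
t 13.2 p [0.4251 0.0751 0.1551] F [ 2.3  -0.73 -1.89] T [-0.081 -0.419 -0.035] op 0.0241 g 108.7 rot [ 0.999 -0.037  0.   ]
1.0 [197.1 188.6] [188.3 210.9] [224.4 188.8]
1.1 [197.7 191. ] [190.5 215.6] [224.6 191.2]
1.2 [198.2 193. ] [192.5 220.1] [224.9 193.2]
1.25 [198.5 193.9] [193.4 222.3] [225.1 194.1]
```

```bash
cat >> h.py <<'E'
def edge():
    b=manip.snapshot("top"); h=cv2.cvtColor(cv2.GaussianBlur(b,(3,3),0),cv2.COLOR_RGB2HSV)[:,:,1].astype(float)
    r=h[165:215,190:215].mean(1); d=np.gradient(r); i=d.argmax(); 
    w=d[max(i-2,0):i+3]; return round(165+float((np.arange(max(i-2,0),i+3)*w).sum()/w.sum()),2), r.round().astype(int).tolist()
E
python3 - <<'E'
from h import *
print(edge()); st()
E
```

```text
(193.73, [38, 38, 38, 38, 37, 37, 36, 38, 39, 40, 40, 40, 40, 40, 41, 41, 40, 40, 40, 40, 41, 40, 40, 41, 40, 41, 41, 15, 58, 96, 102, 102, 102, 101, 102, 102, 102, 102, 102, 102, 102, 102, 102, 102, 101, 102, 102, 103, 105, 106])
t 13.35 p [0.425  0.0751 0.1553] F [ 1.71 -0.69 -2.15] T [-0.048 -0.436 -0.112] op 0.0243 g 108.7 rot [ 0.999 -0.037  0.   ]
```

>>> step_arm(
  moves=[
    [[0, 0, 0], [0.0003, 0, 0.001], 0.02],
    [[0, 0, 0], [0.0006, 0, 0.002], 0.02],
    [[0, 0, 0], [0.0008, 0, 0.003], 0.02],
    [[0, 0, 0], [0.0008, 0, 0.003], 0.02],
  ],
)

```text
time: 13.75
eef_pos: [0.4257, 0.0752, 0.1522]
tcp_rot: [1.0, -0.019, 0.0, 0.0]
wrist_force: [0.7, -0.5, -1.4]
opening: 0.0245
gripper_force: 108.8
```

```bash
python3 - <<'E'
from h import *
print(edge()[0]); st()
E
```

```text
194.04
t 13.8 p [0.4257 0.0752 0.1522] F [ 1.42  0.18 -1.17] T [-0.061 -0.35  -0.049] op 0.0243 g 108.8 rot [ 0.999 -0.037  0.   ]
```

>>> step_arm(
  moves=[
    [[0, 0, 0], [0.0003, 0, 0.001], 0.02],
    [[0, 0, 0], [0.0005, 0, 0.002], 0.02],
    [[0, 0, 0], [0.0005, 0, 0.002], 0.02],
  ],
)

```text
time: 14.1
eef_pos: [0.4265, 0.0751, 0.1504]
tcp_rot: [1.0, -0.019, 0.0, 0.0]
wrist_force: [0.5, -0.3, 1.5]
opening: 0.0243
gripper_force: 109.2
```

```bash
python3 - <<'E'
from h import *
print(edge()[0]); st()
E
```

```text
194.06
t 14.15 p [0.4264 0.0751 0.1504] F [ 0.72 -0.55  1.2 ] T [-0.003 -0.546 -0.06 ] op 0.0244 g 109.2 rot [ 0.999 -0.037  0.001]
```

>>> step_arm(
  moves=[
    [[0, 0, 0], [0.0002, 0, 0.001], 0.02],
    [[0, 0, 0], [0.0003, 0, 0.0015], 0.02],
    [[0, 0, 0], [0.0003, 0, 0.0015], 0.02],
  ],
)

```text
time: 14.45
eef_pos: [0.4271, 0.0752, 0.1492]
tcp_rot: [1.0, -0.019, 0.001, 0.0]
wrist_force: [0.5, -0.5, 3.8]
opening: 0.025
gripper_force: 109.7
```

```bash
python3 - <<'E'
from h import *
print(edge()[0]); st()
E
```

```text
194.04
t 14.5 p [0.4271 0.0751 0.1492] F [ 0.85 -0.34  5.67] T [-0.068 -0.847 -0.114] op 0.0245 g 109.7 rot [ 0.999 -0.037  0.002]
```

The force rises 2.6 N and then 2–4 N more while the hatch edge stays at row 194.04, so the hatch is on its stays. Next I'll ease off, move the hook forward inside the ring, lift it and withdraw.

>>> step_arm(
  moves=[
    [[0, 0, 0], [0, 0, -0.0015], 0.02],
    [[0, 0, 0], [0.0, 0, -0.004], 0.02],
    [[0, 0, 0], [0.003, 0, -0.005], 0.02],
    [[0, 0, 0], [0.0065, 0, -0.005], 0.02],
    [[0, 0, 0], [0.0065, 0, -0.005], 0.02],
    [[0, 0, 0], [0.0065, 0, -0.009], 0.02],
    [[0, 0, 0], [0.0065, 0, -0.013], 0.02],
    [[0, 0, 0], [0.0065, 0, -0.013], 0.02],
  ],
)

```text
time: 15.3
eef_pos: [0.4333, 0.075, 0.1624]
tcp_rot: [1.0, -0.019, 0.001, 0.0]
wrist_force: [-0.3, 0.3, -1.7]
opening: 0.0248
gripper_force: 108.7
```

```bash
python3 - <<'E'
from h import *
print(edge()[0]); st()
a=manip.snapshot("side")[150:230,170:250,::-1];b=manip.snapshot("top")[160:240,190:270,::-1]
cv2.imwrite("pics/v10.png",cv2.convertScaleAbs(cv2.resize(np.hstack([a,b]),None,fx=5,fy=5,interpolation=cv2.INTER_CUBIC),alpha=1.8))
E
```

```text
194.07
t 15.35 p [0.4331 0.0749 0.1621] F [-0.78 -0.02 -3.29] T [0.035 0.036 0.034] op 0.0246 g 108.7 rot [ 0.999 -0.037  0.001]
```

View pics/v10.png

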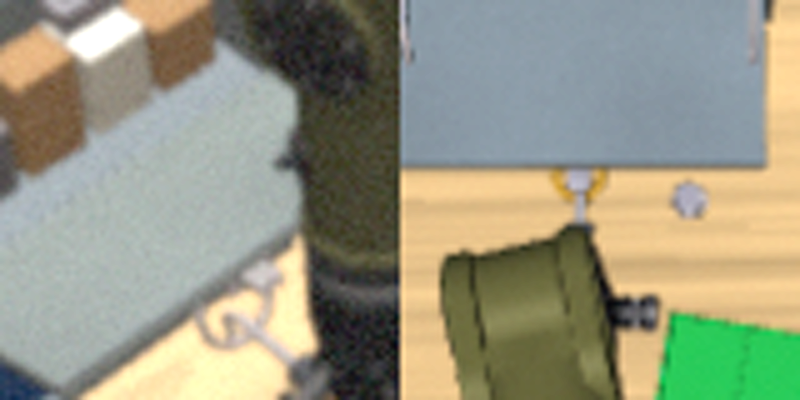

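The hatch lies fully open (edge at row 194) and the ring hangs under it near side-crop (230,320), with the rod now clear above the near bar. Lifting inside the ring.

>>> step_arm(
  moves=[
    [[0, 0, 0], [0, 0, -0.003], 0.02],
    [[0, 0, 0], [0, 0, -0.006], 0.02],
    [[0, 0, 0], [0, 0, -0.009], 0.02],
    [[0, 0, 0], [0, 0, -0.012], 0.02],
    [[0, 0, 0], [0, 0, -0.012], 0.02],
  ],
)

```text
time: 15.95
eef_pos: [0.4333, 0.0749, 0.1743]
tcp_rot: [1.0, -0.019, 0.001, 0.0]
wrist_force: [-0.4, 0.7, -1.5]
opening: 0.0244
gripper_force: 108.7
```

```bash
python3 - <<'E'
from h import *
print(edge()[0]); st()
E
```

```text
194.03
t 16.0 p [0.4331 0.0749 0.174 ] F [-0.06  0.85 -1.7 ] T [-0.009 -0.042 -0.008] op 0.0248 g 108.7 rot [ 0.999 -0.037  0.001]
```

>>> step_arm(
  moves=[
    [[0, 0, 0], [0, 0, -0.003], 0.02],
    [[0, 0, 0], [0, 0, -0.006], 0.02],
    [[0, 0, 0], [0, 0, -0.008], 0.02],
    [[0, 0, 0], [0, 0, -0.008], 0.02],
  ],
)

```text
time: 16.4
eef_pos: [0.4332, 0.0749, 0.1821]
tcp_rot: [1.0, -0.019, 0.0, 0.0]
wrist_force: [0.5, -0.4, -2.5]
opening: 0.0246
gripper_force: 108.7
```

```bash
python3 - <<'E'
from h import *
print(edge()[0]); st()
E
```

```text
194.05
t 16.45 p [0.4331 0.0749 0.1819] F [ 0.44  0.5  -1.74] T [0.016 0.063 0.065] op 0.0245 g 108.7 rot [ 0.999 -0.037  0.   ]
```

>>> step_arm(
  moves=[
    [[0, 0, 2.5], [0.0001, -0.0058, 0], 0.02],
    [[0, 0, 5], [0.0005, -0.0116, 0], 0.02],
    [[0, 0, 7.5], [0.0011, -0.0174, 0], 0.02],
    [[0, 0, 10], [0.002, -0.0231, 0], 0.02],
    [[0, 0, 12.5], [0.0032, -0.0288, 0], 0.02],
    [[0, 0, 15], [0.0045, -0.0344, 0], 0.02],
    [[0, 0, 17.5], [0.0062, -0.04, 0], 0.02],
    [[0, 0, 20], [0.008, -0.0455, 0], 0.02],
    [[0, 0, 20], [0.008, -0.0455, 0], 0.02],
  ],
)

```text
time: 17.35
eef_pos: [0.4426, 0.1208, 0.1816]
tcp_rot: [0.981, -0.191, -0.0, -0.0]
wrist_force: [-0.7, 1.0, -1.4]
opening: 0.0246
gripper_force: 108.8
```

```bash
python3 - <<'E'
from h import *
print(edge()[0]); st(); print(polept(.15,0))
E
```

```text
194.06
t 17.4 p [0.4425 0.1202 0.1816] F [-0.6   0.11 -1.62] T [-0.078 -0.029  0.067] op 0.0246 g 108.8 rot [ 0.927 -0.375 -0.   ]
[0.56579461 0.07031969 0.17553048]
```

Free of contact. Withdrawing along the pole, watching the force.

>>> step_arm(
  moves=[
    [[0, 0, 0], [-0.004, 0, 0], 0.02],
    [[0, 0, 0], [-0.008, 0, 0], 0.02],
    [[0, 0, 0], [-0.011, 0, 0], 0.02],
    [[0, 0, 0], [-0.011, 0, 0], 0.02],
  ],
)

```text
time: 17.8
eef_pos: [0.4319, 0.1242, 0.1817]
tcp_rot: [0.981, -0.192, 0.0, 0.0]
wrist_force: [-0.1, -0.5, -1.4]
opening: 0.0246
gripper_force: 108.8
```

```bash
python3 - <<'E'
from h import *
print(edge()[0]); st(); print(polept(.15,0))
E
```

```text
194.05
t 17.85 p [0.4322 0.1241 0.1817] F [ 0.46  0.07 -1.97] T [-0.035 -0.049  0.015] op 0.0244 g 108.8 rot [ 0.926 -0.377  0.   ]
[0.55542819 0.07402452 0.17580743]
```

>>> step_arm(
  moves=[
    [[0, 0, 0], [-0.004, 0, 0], 0.02],
    [[0, 0, 0], [-0.008, 0, 0], 0.02],
    [[0, 0, 0], [-0.012, 0, 0], 0.02],
    [[0, 0, 0], [-0.016, 0, 0], 0.02],
    [[0, 0, 0], [-0.016, 0, 0], 0.02],
  ],
)

```text
time: 18.35
eef_pos: [0.4171, 0.1305, 0.1817]
tcp_rot: [0.981, -0.192, 0.0, 0.0]
wrist_force: [0.6, -0.6, -2.0]
opening: 0.0245
gripper_force: 108.8
```

```bash
python3 - <<'E'
from h import *
print(edge()[0]); st(); print(polept(.15,0), polept(.159,0))
E
```

```text
194.05
t 18.4 p [0.4174 0.1303 0.1817] F [-0.2   0.33 -2.79] T [-0.016 -0.046  0.035] op 0.0248 g 108.8 rot [ 0.926 -0.376  0.   ]
[0.54063076 0.0802418  0.17577914] [0.54896881 0.07685404 0.17578271]
```

>>> step_arm(
  moves=[
    [[0, 0, 0], [-0.004, 0, 0], 0.02],
    [[0, 0, 0], [-0.008, 0, 0], 0.02],
    [[0, 0, 6], [-0.008, 0, 0], 0.02],
    [[0, 0, 12], [-0.008, 0, 0], 0.02],
    [[0, 0, 18], [-0.008, 0, 0], 0.02],
    [[0, 0, 24], [-0.008, 0, 0], 0.02],
    [[0, 0, 30], [-0.008, 0, 0], 0.02],
    [[0, 0, 36], [-0.008, 0, 0], 0.02],
    [[0, 0, 36], [-0.008, 0, 0], 0.02],
  ],
)

```text
time: 19.3
eef_pos: [0.4095, 0.1346, 0.1895]
tcp_rot: [0.888, -0.459, 0.005, -0.006]
wrist_force: [-0.5, 0.6, -0.1]
opening: 0.0246
gripper_force: 108.8
```

```bash
python3 - <<'E'
from h import *
print(edge()[0]); st(); print(polept(.159,0),manip.sense()["joint_pos"].round(2))
E
```

```text
194.05
t 19.35 p [0.4099 0.1325 0.1886] F [-0.09  2.77 -1.94] T [0.164 0.033 0.003] op 0.0246 g 108.7 rot [ 0.572 -0.82   0.004]
[0.49121484 0.01602979 0.18320611] [ 0.95 -0.21 -1.18  2.03 -0.21  1.19 -2.68]
```

>>> step_arm(
  moves=[
    [[0, 0, 0], [0.008, 0.004, -0.02], 0.02],
    [[0, 0, -1], [0.025, 0.012, -0.05], 0.02],
    [[0, 0, -2], [0.05, 0.024, -0.08], 0.02],
    [[0, 0, -4], [0.08, 0.038, -0.11], 0.02],
    [[0, 0, -7], [0.11, 0.052, -0.13], 0.02],
    [[0, 0, -10], [0.14, 0.066, -0.13], 0.02],
    [[0, 0, -14], [0.17, 0.08, -0.13], 0.02],
    [[0, 0, -17], [0.195, 0.092, -0.13], 0.02],
    [[0, 0, -20], [0.213, 0.1, -0.13], 0.02],
    [[0, 0, -20], [0.213, 0.1, -0.13], 0.02],
  ],
)

```text
time: 20.35
eef_pos: [0.4493, -0.102, 0.3176]
tcp_rot: [0.954, -0.299, 0.005, -0.005]
wrist_force: [-0.6, 0.2, -1.5]
opening: 0.0245
gripper_force: 108.8
```

```bash
python3 - <<'E'
from h import *
print(edge()[0]); st(); print(polept(.159,0),manip.sense()["joint_pos"].round(2))
print(go([.463,-.3766,.20],Rtool(-4.4)))
E
```

```text
194.04
t 20.4 p [ 0.4493 -0.0997  0.3178] F [ 0.24  0.45 -1.82] T [ 0.019 -0.016  0.004] op 0.0246 g 108.8 rot [ 0.821 -0.57   0.006]
[ 0.56605637 -0.18061375  0.31257053] [ 0.92 -0.12 -0.69  1.78 -0.09  1.44 -1.93]
(array([ -0.63,  -0.5 , -30.37]), array([0.1685, 0.2212, 0.1159]))
```

>>> step_arm(
  moves=[
    [[0, 0, -3], [0.015, 0.02, 0.01], 0.02],
    [[-0.2, -0.2, -6], [0.035, 0.045, 0.02], 0.02],
    [[-0.2, -0.2, -10], [0.055, 0.072, 0.035], 0.02],
    [[-0.3, -0.3, -14], [0.075, 0.1, 0.05], 0.02],
    [[-0.4, -0.4, -18], [0.098, 0.128, 0.065], 0.02],
    [[-0.5, -0.5, -22], [0.12, 0.157, 0.08], 0.02],
    [[-0.6, -0.5, -26], [0.142, 0.187, 0.095], 0.02],
    [[-0.6, -0.5, -29], [0.16, 0.21, 0.11], 0.02],
    [[-0.6, -0.5, -30.4], [0.1685, 0.2212, 0.116], 0.02],
    [[-0.6, -0.5, -30.4], [0.1685, 0.2212, 0.116], 0.02],
  ],
)

```text
time: 21.4
eef_pos: [0.4631, -0.3766, 0.1991]
tcp_rot: [0.999, -0.038, -0.0, -0.0]
wrist_force: [0.3, 0.7, -1.8]
opening: 0.0244
gripper_force: 108.7
```

```bash
python3 - <<'E'
from h import *
st(); print(manip.sense()["joint_pos"].round(2)); print(go([.4637,-.3766,.10],Rtool(-4.4)))
for n in("side","top"): cv2.imwrite(f"pics/{n}11.png",manip.snapshot(n)[:,:,::-1])
E
```

```text
t 21.4 p [ 0.4631 -0.3766  0.1991] F [ 0.28  0.72 -1.84] T [ 0.031 -0.023 -0.019] op 0.0244 g 108.7 rot [ 0.997 -0.077 -0.001]
[ 1.07  0.28 -0.52  1.65  0.15  1.25 -1.12]
(array([-0.05,  0.06,  0.01]), array([ 0.0007, -0.    ,  0.0991]))
```

```bash
python3 - <<'E'
from h import *
im=cv2.imread("pics/side11.png"); h=cv2.cvtColor(cv2.GaussianBlur(im,(3,3),0),cv2.COLOR_BGR2HSV)
m=((h[:,:,1]>95)&(h[:,:,2]<165)&(h[:,:,2]>60)&(h[:,:,0]<22)).astype(np.uint8)
b=proj("side",polept(-.16,0));f=proj("side",polept(0,0)); print("pred",b,f)
M=np.zeros_like(m);y0,y1=int(min(b[1],f[1]))-18,int(max(b[1],f[1]))+15;x0,x1=int(min(b[0],f[0]))-5,int(max(b[0],f[0]))+15
M[y0:y1,x0:x1]=m[y0:y1,x0:x1]
n,l,s,_=cv2.connectedComponentsWithStats(M);i=1+s[1:,4].argmax();p=np.argwhere(l==i)[:,::-1].astype(np.float32)
print(s[i],cv2.boxPoints(cv2.minAreaRect(p)).round(1).tolist())
for x in(-.16,-.05):
    print([proj("side",polept(x,z)).round(1).tolist() for z in(-.013,.013)])
L=cv2.fitLine(p,2,0,.01,.01).ravel(); print("slope obs",np.degrees(np.arctan2(L[1],L[0])),"pred",np.degrees(np.arctan2(*(b-f)[::-1])))
c=proj("side",polept(-.16,-.003)); c2=proj("side",polept(0,0));print("pred if 1deg", np.degrees(np.arctan2(*(c-c2)[::-1])))
E
```

```text
pred [378.81571651 173.39199684] [339.50593601 147.69892373]
[338 141  45  36 458] [[333.1000061035156, 148.39999389648438], [338.79998779296875, 139.8000030517578], [383.79998779296875, 169.8000030517578], [378.1000061035156, 178.39999389648438]]
[[378.1, 176.4], [379.5, 170.4]]
[[350.8, 158.4], [351.9, 152.4]]
slope obs 32.989044 pred 33.16883558251981
pred if 1deg 33.983659948519836
```

>>> step_arm(
  moves=[
    [[0, 0, 0], [0.0007, 0, 0.03], 0.02],
    [[0, 0, 0], [0.0007, 0, 0.06], 0.02],
    [[0, 0, 0], [0.0007, 0, 0.085], 0.02],
    [[0, 0, 0], [0.0007, 0, 0.1], 0.02],
    [[0, 0, 0], [0.0007, 0, 0.11], 0.02],
    [[0, 0, 0], [0.0007, 0, 0.118], 0.02],
    [[0, 0, 0], [0.0007, 0, 0.124], 0.02],
    [[0, 0, 0], [0.0007, 0, 0.13], 0.02],
    [[0, 0, 0], [0.0007, 0, 0.135], 0.02],
    [[0, 0, 0], [0.0007, 0, 0.135], 0.02],
  ],
)

```text
time: 22.5
eef_pos: [0.4646, -0.3761, 0.0655]
tcp_rot: [0.999, -0.037, 0.001, 0.0]
wrist_force: [0.2, -0.6, -2.0]
opening: 0.0247
gripper_force: 108.8
```

```bash
python3 - <<'E'
from h import *
st()
E
```

```text
t 22.5 p [ 0.4646 -0.3761  0.0655] F [ 0.17 -0.58 -2.04] T [-0.002  0.006  0.043] op 0.0247 g 108.8 rot [ 0.997 -0.074  0.001]
```

>>> step_arm(
  moves=[
    [[0, 0, 0], [-0.0008, 0, 0.002], 0.02],
    [[0, 0, 0], [-0.0008, 0, 0.004], 0.02],
    [[0, 0, 0], [-0.0008, 0, 0.0055], 0.02],
    [[0, 0, 0], [-0.0008, 0, 0.006], 0.02],
    [[0, 0, 0], [-0.0008, 0, 0.006], 0.02],
  ],
)

```text
time: 23.0
eef_pos: [0.464, -0.376, 0.06]
tcp_rot: [0.999, -0.037, 0.001, 0.0]
wrist_force: [0.0, -0.2, -2.0]
opening: 0.0247
gripper_force: 108.8
```

```bash
python3 - <<'E'
from h import *
st()
E
```

```text
t 23.0 p [ 0.464 -0.376  0.06 ] F [ 0.03 -0.16 -2.01] T [-0.019 -0.02   0.029] op 0.0247 g 108.8 rot [ 0.997 -0.074  0.002]
```

Within about 1 mm of the floors and with no side load, so I'm releasing and then backing straight up.

>>> step_arm(
  moves=[
    [[0, 0, 0], [0, 0, 0.0008], 0.02],
    [[0, 0, 0], [0, 0, 0.0008], 0.03],
    [[0, 0, 0], [0, 0, 0.0008], 0.045],
    [[0, 0, 0], [0, 0, 0.0008], 0.055],
    [[0, 0, 0], [0, 0, 0.0008], 0.06],
    [[0, 0, 0], [0, 0, 0.0008], 0.06],
    [[0, 0, 0], [0, 0, -0.01], 0.06],
    [[0, 0, 0], [0, 0, -0.03], 0.06],
    [[0, 0, 0], [0, 0, -0.06], 0.07],
    [[0, 0, 0], [0, 0, -0.1], 0.08],
  ],
  squeeze=40,
)

```text
time: 24.0
eef_pos: [0.463, -0.3751, 0.1603]
tcp_rot: [0.999, -0.037, -0.0, -0.001]
wrist_force: [0.5, -0.5, 0.4]
opening: 0.0798
gripper_force: 0.0
```

>>> step_arm(
  moves=[
    [[0, 0, 0], [-0.01, 0.03, -0.04], 0.08],
    [[0, 0, 0], [-0.02, 0.07, -0.08], 0.08],
    [[0, 0, 0], [-0.03, 0.11, -0.11], 0.08],
    [[0, 0, 0], [-0.04, 0.15, -0.13], 0.08],
    [[0, 0, 0], [-0.05, 0.19, -0.13], 0.08],
    [[0, 0, 0], [-0.06, 0.22, -0.13], 0.08],
    [[0, 0, 0], [-0.06, 0.22, -0.13], 0.08],
  ],
)

```text
time: 24.7
eef_pos: [0.3824, -0.5962, 0.2899]
tcp_rot: [0.999, -0.042, -0.0, 0.002]
wrist_force: [-0.7, -0.5, -0.8]
opening: 0.08
gripper_force: 0.0
```

```bash
python3 - <<'E'
from h import *
st(); print(edge()[0])
a=manip.snapshot("side")[:,:,::-1];b=manip.snapshot("top")[:,:,::-1]
cv2.imwrite("pics/s12.png",a);cv2.imwrite("pics/t12.png",b)
a=a[100:270,120:390];b=b[110:280,185:350]
cv2.imwrite("pics/v12.png",cv2.convertScaleAbs(cv2.resize(np.hstack([a,b]),None,fx=1.83,fy=1.83,interpolation=cv2.INTER_CUBIC),alpha=1.5))
E
```

```text
t 24.7 p [ 0.3824 -0.5962  0.2899] F [-0.65 -0.47 -0.75] T [-0.018 -0.016 -0.017] op 0.08 g 0.0 rot [ 0.997 -0.083 -0.001]
194.07
```

View pics/v12.png

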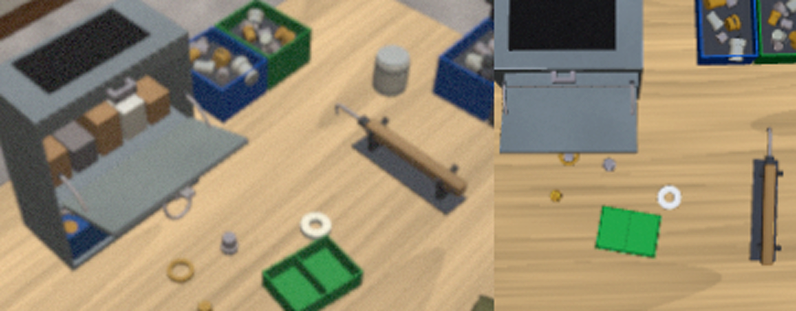

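The hatch is open on its stays with the ring free at side-crop (178,205). The pole lies in both forks, hook hanging at (340,108), and the other things are where they were. A last check of the handle against its starting mask, then I hand in.

```bash
python3 - <<'E'
from h import *
for f in("side0","s12"):
    h=cv2.cvtColor(cv2.GaussianBlur(cv2.imread(f"pics/{f}.png"),(3,3),0),cv2.COLOR_BGR2HSV)
    m=((h[:,:,1]>95)&(h[:,:,2]<165)&(h[:,:,2]>60)&(h[:,:,0]<22)).astype(np.uint8); M=np.zeros_like(m);M[150:215,300:385]=m[150:215,300:385]
    n,l,s,_=cv2.connectedComponentsWithStats(M);i=1+s[1:,4].argmax();print(cv2.minAreaRect(np.argwhere(l==i)[:,::-1].astype(np.float32)))
print(manip.hand_in())
E
```

```text
((348.12548828125, 184.58584594726562), (63.50521469116211, 7.862137794494629), 34.38034439086914)
((347.5580139160156, 184.69400024414062), (64.32072448730469, 7.589467525482178), 34.69515609741211)
the job is handed in; nothing more can be done
None
```

The hatch is open on its stays, the pole is back in both forks of its rest with the hook hanging down, the other things look undisturbed in the last picture, and the job was handed in at about 25 s (no verdict was returned).

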